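Clamp the blue vibration sensor post in its spring-plunger holder

TASK

Take the blue-headed sensor post out of the storage rack and push it down into the blue post holder, past the holder's spring plunger, until it is fully home with its collar resting on the holder's mouth and the plunger gripping the rod. Let go of it there, and leave the white and yellow sensor posts hanging in the rack.

Things in the scene. Friction and masses are not known exactly. Their poses are not given: they have to be found in the camera images.
- blue_post_head (a point): Blue cylindrical sensor head, 30 mm wide, 44 tall, on a dark 50 mm collar disc 6 mm thick; below it a steel rod, 16 mm thick, 72 long, its last 14 mm tapered. 122 mm tall, 0.18 kg, loose, round (yaw is free). Point: the head's centre, 28 mm above the collar's underside, 100 mm above the rod's tip; z up along the post. Hangs by its collar in a rack; lift 80 mm or more straight up to clear it.
- rack: Fixed aluminium rack, a plate 70 x 220 mm with its top 78 mm above the bench, on end panels. Origin: centre of its underside. Three 20 mm holes in a row along its y axis, 75 mm apart, the middle one at the centre, hold the blue, white and yellow posts in any order; the posts' tops are 128 mm above the bench.
- white_post_head (a point): White sensor post, like the blue one in all but colour: a bystander hanging in the same rack, not to be taken. This point is the centre of its sensor head.
- yellow_post_head (a point): Yellow sensor post, like the blue one in all but colour: a bystander hanging in the same rack, not to be taken. This point is the centre of its sensor head.
- blue_holder_mouth (a point): Blue post holder fixed to the bench: 80 mm square base plate, 50 mm square column, 80 mm tall. Point: centre of its mouth, in the rim's plane, z up, x towards the plunger's side. Square funnel, 40 mm wide at the rim, narrowing in 14 mm to a 22 mm square bore, 72 mm deep in all. Post home: collar on the rim, head's centre 28 mm above this point, up to 3 mm off axis. A white holder nearby is not used.
- blue_holder_plunger (a joint): Spring plunger in the blue holder's +x side: brass nose 35 mm below the rim, reaching almost to the bore's middle, black knob outside. In m: 0 = sprung in, bore empty; the rod pushes it out, to about 0.003 to 0.005 when clamped; stop at 0.014. Spring 5 N plus 0.7 N per mm. Passing it takes a downward push of about 5 to 20 N; the post's weight alone does not do it.
Things that resemble listed ones, but are neither listed nor needed, are in the scene too. Leave any green or turquoise look-alike of the part that bears blue_post_head alone.

How it is judged:
At the end, for the whole second after the job is handed in: The blue post stands in the blue holder within 10 degrees of upright, its head's centre within 15 mm of the holder's axis and no more than 36 mm above the rim (collar within 8 mm of the rim), with the plunger pushed out more than 2 mm by the rod, and stays so (z of blue_post_head in the frame of blue_holder_mouth between 0.018 and 0.036 m and horizontal distance between blue_post_head and blue_holder_mouth below 0.015 m and angle between blue_post_head's own z axis and vertical below 0.175 rad and value of joint blue_holder_plunger above 0.002 m); the robot touches nothing.
It fails at once if the white post is taken from its place in the rack (moved more than 30 mm) (distance of white_post_head from where it was at the start of the episode above 0.03 m).
It fails at once if the yellow post is taken from its place in the rack (moved more than 30 mm) (distance of yellow_post_head from where it was at the start of the episode above 0.03 m).
It also fails if it takes over 42 s, if anything falls off the work surface, if the arm or the gripper's body presses on something with over 40 N, if the wrist force passes 120 N, or if a joint passes its speed limit or range.

ROBOT

A 7-joint arm with a two-finger parallel gripper is mounted at the origin on the work surface. World frame = base frame: x ahead of the robot, y to its left, z up, the work surface at z = 0. Lengths are in m, angles in rad, forces in N, time in s.
With the tool pointing down it reaches from about 0.35 to 0.9 m from the base axis. Payload 8.1 kg.
Tool frame: the origin (TCP) lies at the centre of the arm's flange, where the gripper is bolted on; the fingertips stand 178 mm ahead of it and the grasp point (between the pads) lies 159 mm ahead of it; z points along the fingers, y is the line along which they close (so a half turn about z gives the same grasp; the last joint's range is limited). The gripper opens to 92 mm and grips with 3 to 60 N. Pads are 19 mm wide; open, the fingers measure 130 mm over their backs; the gripper's body (75 mm by 190 mm) begins 47 mm behind the grasp point.
Start: joints at [1.131, 0.434, 0.025, 1.573, -0.012, 1.134, -0.075], TCP at [0.207, -0.59, 0.405] pointing down, gripper open.
Joint ranges: [-2.62, 2.62], [-0.44, 2.09], [-1.27, 1.32], [0.08, 2.57], [-1.32, 4.46], [0.12, 2], [-2.74, 2.74]. Speed limits (rad/s): [2.22, 2.22, 3.01, 3.01, 3.14, 3.14, 3.14].

INTERFACE

Orientations are given as a rotation vector (axis times angle).
In Python, from cell import arm gives the robot as it stands. The module is installed in compiled form; this text tells all that it offers.
- The arm moves only by the shell command python3 -m inch 'ROWS' [FORCE]. ROWS is text: rows parted by semicolons, each of 5 numbers parted by spaces: the shift along the tool's x, y, z in m, then the turn about the tool's z in rad, then the finger opening in m, from 0 to 0.0918. In form: x y z roll fingers; .... A call has 1 to 5 rows; each row is the pose to reach, as a shift and turn from the pose commanded when the call began, along the tool's axes at that moment; what a row does not reach only later rows make up. A row lasts 1/10 s, in which the tool goes at most 50 mm and 8.59 degrees, less where a joint would pass 70% of its speed; a pose out of reach is approached as far as the arm can. A call with a gripper value outside its range is refused whole. The fingers move at their own pace and stop on an object; FORCE is the grip in N (left out, the last holds). Time passes only in rows, so rows that repeat a pose let the fingers close. It gives the time, the measured TCP pose, the force, the opening and the grip force at its end, in the units of the state.
- arm.observe(): the state, without advancing time (a new reading comes with each control period).
- arm.get_image(name): name is "side" or "top" or "wrist"; returns the picture (420x560x3 uint8, red, green, blue); there is no depth.
- arm.get_calibration(name): a dict with "intrinsics" (3x3 intrinsics, pixels), "pose" (4x4, takes a point from camera to world coordinates). Camera axes: x right, y up, looking along -z (the intrinsics and any distortion apply to the point x, -y, -z); pixel columns grow to the right and rows downward; lengths in m; the calibration is good to about 2 mm. The wrist camera is an equidistant fisheye: a pixel r from the principal point sees the ray r / f radians off the axis. A picture is of the moment at which its call begins: read the wrist's pose just before it. get_calibration takes no time and is no camera call; for the wrist camera it gives the pose at the moment of the call.
- arm.sign_off(): hands the job in; it is judged then, once.
Trained networks look in the newest picture that a camera, given by its name, has taken for a name from the list of things; names that differ only in an ending like _2 or _b are one class to them, and where a whole thing is asked for, a point or a joint stands for the part that bears it (a point fixed in the world has none). Each returns a list of dicts, best first, with "conf" (0 to 1); they miss things now and then, are a little off and sometimes report something else, mostly with a low value. They report only what shows in the picture. A call takes as long as a camera call. They do not tell look-alikes from the thing itself.
- arm.look_for(camera, query): "point" ([row, column] in pixels, amid what is visible of it).
- arm.silhouettes(camera, query): "region" (420x560 bool, what is visible of it) and "point" ([row, column] in pixels, amid what is visible of it).
- arm.place_of(camera, query): "point" ([row, column] in pixels: a listed point, or the origin of a listed thing).
The state is a dict: "clock": time; "joints": joint angles; "dq": joint speeds; "joint_efforts": joint torques, N m; "position": TCP position; "ee_rot": TCP orientation; "force": force on the tool from outside, world axes, zero at the start; "ft_torque": the same for the moment, N m; "width": opening from 0.0 (shut) to 1.0 (fully open); "gripper_force": force on a finger pad.
Only numpy, scipy, OpenCV 4.12 (cv2) and the standard library are available. Lean on these libraries where they do the work, as an engineer would, in place of code of your own. Each camera call takes 0.05 s, during which the arm holds its last target. There are 200 camera calls.

## Working session

There is one attempt and no reset: what is moved stays moved. The work goes in short steps, Python scripts to look and compute and a shell command to move; the robot and the scene stay as the last step left them, time stands still between calls to the robot, and variables do not carry over. Pictures are saved under pics/ and viewed, at most 10 in all, crops included, and the job is handed in when it is done.

```bash
mkdir -p pics
cat > h.py <<'E'
import numpy as np, cv2
from cell import arm
from scipy.spatial.transform import Rotation as R
def ray(cam,p,cal=None):
    c=cal or arm.get_calibration(cam); K=np.array(c["intrinsics"]); T=np.array(c["pose"])
    x=(p[1]-K[0,2])/K[0,0]; y=(p[0]-K[1,2])/K[1,1]
    if cam=="wrist":
        r=np.hypot(x,y); s=np.sin(r)/r if r>1e-9 else 1; d=np.array([x*s,-y*s,-np.cos(r)])
    else: d=np.array([x,-y,-1.])
    return T[:3,3],T[:3,:3]@d
def at_z(cam,p,z,cal=None):
    o,d=ray(cam,p,cal); return o+d*(z-o[2])/d[2]
def tri(rs):
    A=0;b=0
    for o,d in rs:
        d=d/np.linalg.norm(d); P=np.eye(3)-np.outer(d,d); A=A+P; b=b+P@o
    return np.linalg.solve(A,b)
def totool(v):
    s=arm.observe(); return R.from_rotvec(s["ee_rot"]).inv().apply(v)
E
python3 - <<'E'
from h import *
s=arm.observe(); print(s["clock"],s["position"],s["ee_rot"])
im={c:arm.get_image(c) for c in("side","top","wrist")}
cv2.imwrite("pics/a.png",cv2.resize(np.vstack([np.hstack([im["top"],im["side"]])]),(1120,420))[:,:,::-1][:, :].copy())
cv2.imwrite("pics/top.png",im["top"][:,:,::-1]);cv2.imwrite("pics/side.png",im["side"][:,:,::-1])
cv2.imwrite("pics/wrist.png",im["wrist"][:,:,::-1])
for c in im:
  for q,z in(("blue_post_head",.106),("white_post_head",.106),("yellow_post_head",.106),("rack",.07),("blue_holder_mouth",.08)):
    for r in arm.place_of(c,q)[:4]: print(c,q,np.round(r["point"]),round(r["conf"],2),np.round(at_z(c,r["point"],z),3))
E
```

```text
0.0 [ 0.20645207 -0.58967911  0.40393723] [-3.09565388e+00 -5.26227723e-01  6.26160611e-04]
side blue_post_head [158. 318.] 0.8 [0.672 0.145 0.106]
side blue_post_head [192. 209.] 0.8 [0.443 0.082 0.106]
side blue_post_head [183. 332.] 0.63 [0.675 0.054 0.106]
side white_post_head [160. 260.] 0.95 [0.557 0.167 0.106]
side yellow_post_head [141. 244.] 0.8 [0.539 0.254 0.106]
side rack [200. 262.] 0.96 [0.543 0.081 0.07 ]
side blue_holder_mouth [247. 302.] 0.56 [ 0.579 -0.081  0.08 ]
top blue_post_head [145. 211.] 0.84 [0.676 0.158 0.106]
top blue_post_head [259. 240.] 0.71 [0.443 0.098 0.106]
top blue_post_head [197. 243.] 0.62 [0.568 0.093 0.106]
top yellow_post_head [208. 174.] 0.65 [0.547 0.232 0.106]
top rack [209. 216.] 0.84 [0.548 0.152 0.07 ]
top blue_holder_mouth [195. 331.] 0.98 [ 0.575 -0.09   0.08 ]
```

View pics/top.png

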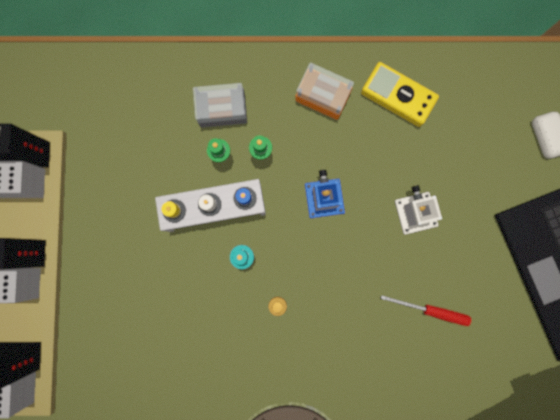

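View pics/side.png

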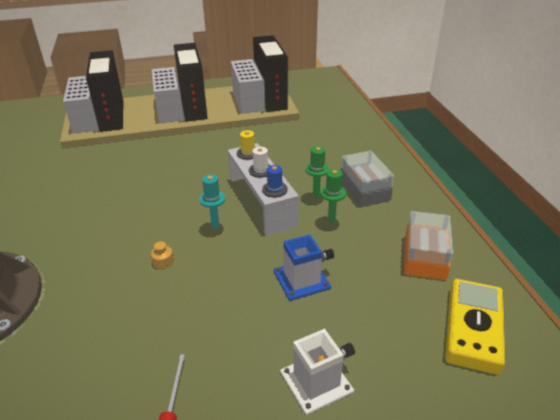

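The top and side views show the blue post at the right-hand end of the rack: top (197,243), side (178,274). Things that could be mistaken for it are green at top (150,218) and (147,260), turquoise at (257,242), and white (203,207) and yellow (208,171) in the rack. By the description I choose the blue head at (197,243). The blue holder is at top (195,325); the white holder at (212,420) is not used.

Run:
```python
from h import *
im={c:cv2.imread(f"pics/{c}.png") for c in("top","side")}
def blob(c,box,lo,hi):
    r0,r1,c0,c1=box; h=cv2.cvtColor(im[c][r0:r1,c0:c1],cv2.COLOR_BGR2HSV)
    m=cv2.inRange(h,lo,hi); n,l,st,ce=cv2.connectedComponentsWithStats(m); i=1+np.argmax(st[1:,4]); print(c,st[i],ce[i]+[c0,r0]); return ce[i][::-1]+[r0,c0]
B=((108,120,60),(130,255,255))
t=blob("top",(180,215,228,258),*B); s=blob("side",(160,200,260,290),*B)
P=tri([ray("top",t),ray("side",s)]); print("blue",P, at_z("top",t,.118),at_z("side",s,.108))
y=at_z("top",(208,171),.118); d=P-y; ax=np.arctan2(d[1],d[0]); print("row dir",np.degrees(ax),np.linalg.norm(d[:2]))
T=R.from_rotvec(arm.observe()["ee_rot"]).as_matrix(); print(T)
for k in(0,): print("tool x ang",np.degrees(np.arctan2(T[1,0],T[0,0])))
print("delta tool for blue",totool(P-arm.observe()["position"]))
crop=np.hstack([cv2.resize(im["top"][130:240,150:370],None,fx=2.5,fy=2.5),])
crop2=cv2.resize(im["side"][140:300,220:360],None,fx=1.71875,fy=1.71875); cv2.imwrite("pics/crop.png",np.hstack([crop,crop2]))
```

```text
top [ 8  9 15 16 54] [244.55555556 198.5       ]
side [  7   6  15  22 269] [274.17100372 176.88847584]
blue [0.56681917 0.08828401 0.11433388] [0.56396751 0.08830504 0.118     ] [0.57128289 0.09757297 0.108     ]
row dir -81.6400762252586 0.14882708437216624
[[ 9.43851518e-01  3.30369962e-01  2.63397298e-05]
 [ 3.30369963e-01 -9.43851517e-01 -4.45882636e-05]
 [ 1.01301710e-05  5.07865558e-05 -9.99999999e-01]]
tool x ang 19.291232248509782
delta tool for blue [ 0.56410253 -0.52109196  0.29037707]
```

View pics/crop.png

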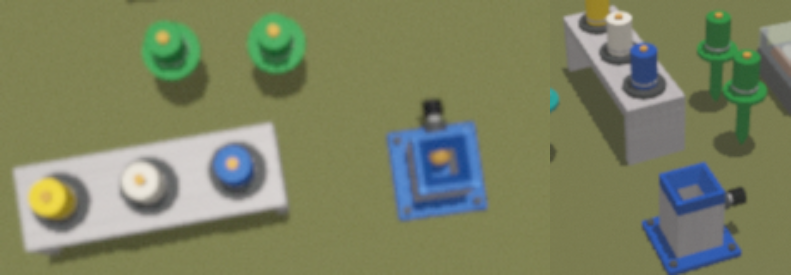

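The crop confirms it: a blue head on a dark collar in the rack's end hole nearest the blue holder, with the green ones standing apart behind. Moving now.

```bash
python3 -m inch '.033 -.03 0 -.14 .06; .066 -.06 0 -.28 .06; .099 -.09 0 -.42 .06; .132 -.12 0 -.56 .06; .165 -.15 0 -.70 .06' 40
cat > d.py <<'E'
from h import *
import sys
P=np.array([float(a) for a in sys.argv[1:4]]); s=arm.observe()
T=R.from_rotvec(s["ee_rot"]).as_matrix()
a=np.arctan2(T[1,0],T[0,0]); print("t",s["clock"],"tool delta",np.round(totool(P-s["position"]),4),"roll",round((a-np.radians(float(sys.argv[4]))),4),"pos",s["position"],"F",s["force"],"w",s["width"],s["gripper_force"],"j",np.round(s["joints"],2))
E
python3 d.py .567 .09 .40 98.4
```

```text
clock: 1.4
position: [0.3132, -0.3921, 0.405]
ee_rot: [2.724, 1.564, -0.0]
force: [1.1, -0.5, 0.0]
width: 0.662
gripper_force: 0.0
t 1.4 tool delta [ 0.5443 -0.0239  0.0047] roll -0.675 pos [ 0.31324695 -0.39212752  0.40496026] F [ 1.10048175 -0.52715225  0.00625368] w 0.6615219532958213 0.0 j [ 0.96  0.25 -0.21  1.85  0.06  1.05  0.2 ]
```

```bash
python3 -m inch '.045 -.002 0 -.14 .06; .09 -.004 0 -.28 .06; .135 -.006 0 -.42 .06; .18 -.008 0 -.56 .06; .225 -.01 0 -.675 .06'
python3 d.py .567 .09 .40 98.4
```

```text
clock: 1.9
position: [0.4191, -0.1934, 0.4051]
ee_rot: [2.053, 2.377, -0.0]
force: [0.2, -0.9, 0.3]
width: 0.653
gripper_force: 0.0
t 1.9 tool delta [0.2588 0.1876 0.005 ] roll -0.0004 pos [ 0.41910168 -0.19340393  0.40507709] F [ 0.22964773 -0.89713685  0.32184701] w 0.6529536225087419 0.0 j [ 0.71  0.21 -0.46  1.92  0.11  1.03  0.35]
```

```bash
python3 -m inch '.037 .027 0 0 .06; .074 .054 0 0 .06; .11 .08 0 0 .06; .147 .107 0 0 .06; .184 .134 0 0 .06'
python3 -m inch '.037 .027 0 0 .06; .07 .05 0 0 .06; .07 .05 0 0 .06;.07 .05 0 0 .06'
python3 d.py .567 .09 .40 98.4
python3 - <<'E'
from h import *
cal=arm.get_calibration("wrist"); im=arm.get_image("wrist"); cv2.imwrite("pics/w1.png",im[:,:,::-1])
for q,z in(("blue_post_head",.106),("white_post_head",.106),("yellow_post_head",.106),("rack",.07),("blue_holder_mouth",.08)):
    for r in arm.place_of("wrist",q)[:4]: print(q,np.round(r["point"]),round(r["conf"],2),np.round(at_z("wrist",r["point"],z,cal),3))
E
```

```text
clock: 2.4
position: [0.5261, 0.0075, 0.405]
ee_rot: [2.06, 2.371, 0.0]
force: [1.2, -0.9, -0.7]
width: 0.652
gripper_force: 0.0
clock: 2.8
position: [0.5652, 0.0831, 0.4044]
ee_rot: [-2.057, -2.374, 0.0]
force: [0.2, -0.9, 0.3]
width: 0.657
gripper_force: 0.0
t 2.8 tool delta [0.0065 0.0028 0.0044] roll -0.0036 pos [0.5651722  0.08312389 0.40444697] F [ 0.15506938 -0.91642778  0.27489918] w 0.6565860016766913 0.0 j [ 0.16  0.41 -0.56  1.67  0.23  1.13 -0.31]
blue_post_head [146.  94.] 0.98 [0.38  0.112 0.106]
blue_post_head [ 58. 428.] 0.96 [0.677 0.233 0.106]
blue_post_head [192. 285.] 0.86 [0.568 0.091 0.106]
blue_post_head [136. 408.] 0.8 [0.67  0.158 0.106]
white_post_head [109. 285.] 0.97 [0.558 0.162 0.106]
yellow_post_head [ 18. 281.] 0.77 [0.543 0.241 0.106]
blue_holder_mouth [335. 270.] 0.86 [ 0.577 -0.088  0.08 ]
```

View pics/w1.png

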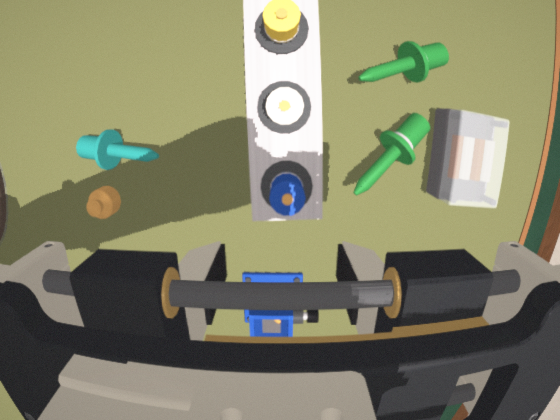

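The wrist view shows blue at (195,287) at the rack's near end, white (105,285), yellow (20,281), the greens to the right and the blue holder at (325,270). The greens may be tall, so I'm checking clearance before descending.

Run:
```python
from h import *
# heads top pixel/side pixel/wrist pixel
for n,t,s,w in(("g1",(144,260),(181,334),(133,408)),("g2",(147,217),(160,317),(58,430)),("turq",(256,241),(188,210),(148,92)),("blue",(196,243),(177,274),(192,286))):
    for k,rs in(("ts",[ray("top",t),ray("side",s)]),("all",[ray("top",t),ray("side",s),ray("wrist",w)])): print(n,k,np.round(tri(rs),3))
print(np.round(at_z("wrist",(190,356),0),3),np.round(at_z("wrist",(80,362),0),3))
print(np.round(arm.get_calibration("wrist")["pose"],3))
```

```text
g1 ts [0.679 0.058 0.107]
g1 all [0.691 0.11  0.065]
g2 ts [0.673 0.147 0.101]
g2 all [0.683 0.19  0.082]
turq ts [0.448 0.096 0.104]
turq all [0.432 0.098 0.127]
blue ts [0.57  0.092 0.112]
blue all [0.569 0.091 0.113]
[0.66  0.077 0.   ] [0.644 0.211 0.   ]
[[ 0.99  -0.132 -0.039  0.555]
 [ 0.138  0.95   0.28   0.155]
 [ 0.001 -0.282  0.959  0.385]
 [ 0.     0.     0.     1.   ]]
```

The look-alike posts have evidently toppled onto the bench by themselves (the wrist view shows them lying). They are clear of the rack, so I'm descending.

```bash
python3 -m inch '.0065 .003 .03 0 .06; .0065 .003 .06 0 .06; .0065 .003 .08 0 .06; .0065 .003 .08 0 .06; .0065 .003 .08 0 .06'
python3 d.py .568 .0905 .271 98.4
python3 - <<'E'
from h import *
cal=arm.get_calibration("wrist"); w=arm.get_image("wrist"); t=arm.get_image("top"); s=arm.get_image("side")
cv2.imwrite("pics/w2.png",np.hstack([cv2.resize(w,(400,300)),cv2.resize(t[100:310,140:420],(400,300))])[:,:,::-1])
for r in arm.place_of("wrist","blue_post_head")[:4]: print(np.round(r["point"]),round(r["conf"],2),np.round(at_z("wrist",r["point"],.106,cal),3))
E
```

```text
clock: 3.6
position: [0.5673, 0.0887, 0.3253]
ee_rot: [2.06, 2.372, 0.0]
force: [-0.2, 0.8, 0.7]
width: 0.653
gripper_force: 0.0
t 3.6 tool delta [0.0017 0.0009 0.0543] roll -0.0064 pos [0.56732981 0.08870315 0.32529039] F [-0.16884079  0.82491152  0.6942459 ] w 0.6526587532115369 0.0 j [ 0.13  0.49 -0.53  1.76  0.29  0.97 -0.38]
[231. 283.] 0.88 [0.569 0.089 0.106]
[162.  53.] 0.77 [0.393 0.116 0.106]
[142. 435.] 0.58 [0.66  0.163 0.106]
```

View pics/w2.png

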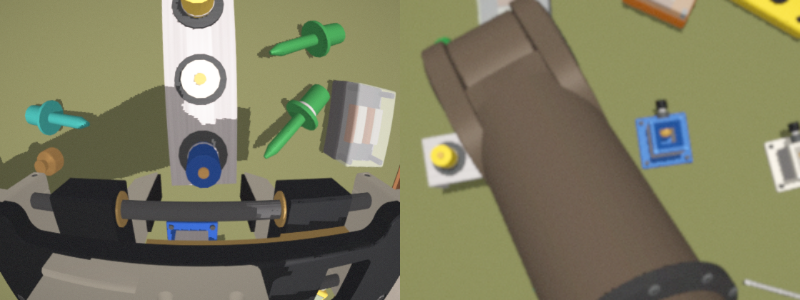

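Blue head at (165,203 in the half-scale view) lies midway between the fingers, and nothing is in their way. Going down and closing.

```bash
python3 -m inch '.001 .001 .027 0 .06; .001 .001 .054 0 .06; .001 .001 .054 0 .06; .001 .001 .054 0 .06; .001 .001 .054 0 .02' 40
python3 -m inch '0 0 0 0 .02;0 0 0 0 .02;0 0 0 0 .02;0 0 0 0 .02;0 0 0 0 .02'
python3 d.py .568 .0905 .271 98.4
```

```text
clock: 4.3
position: [0.5687, 0.0906, 0.2724]
ee_rot: [2.059, 2.371, 0.003]
force: [0.4, 0.3, -0.3]
width: 0.611
gripper_force: 0.0
clock: 4.8
position: [0.5683, 0.0903, 0.2712]
ee_rot: [2.059, 2.372, 0.001]
force: [0.9, -1.0, 5.8]
width: 0.32
gripper_force: 40.0
t 4.8 tool delta [ 0.0002 -0.0002  0.0002] roll -0.0058 pos [0.56826935 0.09028809 0.27121131] F [ 0.94078199 -1.00770563  5.75659612] w 0.31991371334227137 40.0012081861496 j [ 0.11  0.55 -0.51  1.81  0.34  0.86 -0.42]
```

```bash
python3 -m inch '0 0 -.025 0 .02;0 0 -.05 0 .02;0 0 -.08 0 .02;0 0 -.115 0 .02;0 0 -.115 0 .02'
python3 d.py .576 -.088 .386 98.4
python3 - <<'E'
from h import *
t=arm.get_image("top");s=arm.get_image("side")
for c in("top","side"):
    for q,z in(("blue_holder_mouth",.08),("blue_post_head",.217),("white_post_head",.106)):
        for r in arm.place_of(c,q)[:3]: print(c,q,np.round(r["point"],1),round(r["conf"],2),np.round(at_z(c,r["point"],z),3))
# rim blobs
for c,im,b in(("top",t,(175,225,300,350)),("side",s,(230,270,278,328))):
    r0,r1,c0,c1=b; cv2.imwrite(f"pics/hold_{c}.png",cv2.resize(im[r0:r1,c0:c1],None,fx=8,fy=8,interpolation=cv2.INTER_CUBIC)[:,:,::-1])
a=cv2.imread("pics/hold_top.png");b=cv2.imread("pics/hold_side.png")
b=cv2.copyMakeBorder(b,0,a.shape[0]-b.shape[0],0,0,cv2.BORDER_CONSTANT); cv2.imwrite("pics/hold.png",np.hstack([a,b]))
E
```

```text
clock: 5.3
position: [0.569, 0.091, 0.39]
ee_rot: [2.057, 2.369, 0.009]
force: [1.1, 0.4, -1.7]
width: 0.319
gripper_force: 40.0
t 5.3 tool delta [-0.1783 -0.0182  0.0038] roll -0.0056 pos [0.56896466 0.09104244 0.3900087 ] F [ 1.05617219  0.38325737 -1.68361875] w 0.3189721174256026 39.99955952167511 j [ 0.15  0.43 -0.56  1.68  0.25  1.1  -0.34]
top blue_holder_mouth [191.5 331.2] 0.93 [ 0.583 -0.09   0.08 ]
side blue_holder_mouth [245.4 302. ] 0.71 [ 0.58  -0.077  0.08 ]
side blue_post_head [233.5 153.1] 0.92 [ 0.349 -0.155  0.217]
side blue_post_head [122.  273.6] 0.76 [0.576 0.114 0.217]
side blue_post_head [184.9 328.6] 0.56 [ 0.612 -0.103  0.217]
side white_post_head [156.9 260.5] 0.62 [0.561 0.179 0.106]
```

View pics/hold.png

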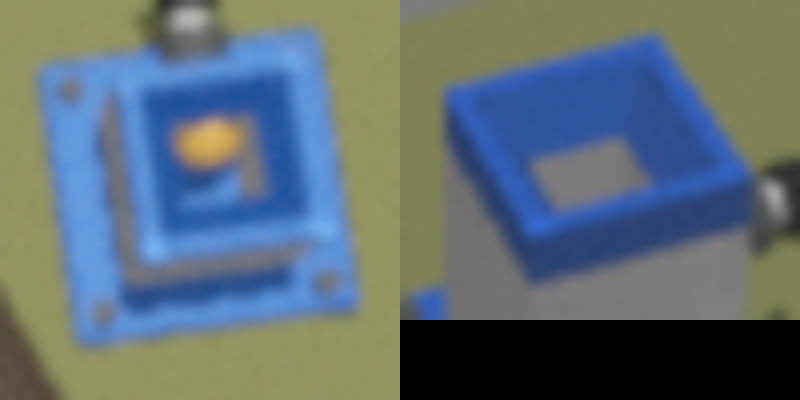

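Holder crops: rim centre at about top (194.2,328.2) and side (246.6,302.3); the plunger nose is visible at its +x side.

```bash
python3 - <<'E'
from h import *
t=(194.2,328.2);s=(246.6,302.3)
print(at_z("top",t,.08),at_z("side",s,.08),tri([ray("top",t),ray("side",s)]))
E
python3 -m inch '-.035 -.0035 0 0 .02;-.07 -.007 0 0 .02;-.105 -.0105 0 0 .02;-.14 -.014 0 0 .02;-.178 -.018 0 0 .02'
python3 -m inch '0 0 0 0 .02;0 0 0 0 .02;0 0 0 0 .02'
python3 - <<'E'
from h import *
cal=arm.get_calibration("wrist"); w=arm.get_image("wrist"); s=arm.get_image("side")
a=cv2.resize(s[70:290,220:380],(436,600)); b=cv2.resize(w[160:410,180:380],(364,455)); b=cv2.copyMakeBorder(b,0,145,0,0,cv2.BORDER_CONSTANT)
cv2.imwrite("pics/over.png",np.hstack([a,b])[:,:,::-1])
E
python3 d.py .578 -.086 .386 98.4
```

```text
[ 0.57703147 -0.08400087  0.08      ] [ 0.57948404 -0.08035764  0.08      ] [ 0.5775458  -0.0838209   0.08319092]
clock: 6.2
position: [0.5751, -0.0895, 0.3852]
ee_rot: [-2.058, -2.373, 0.0]
force: [0.5, 0.3, -1.6]
width: 0.321
gripper_force: 40.0
clock: 6.5
position: [0.5752, -0.0875, 0.3854]
ee_rot: [-2.058, -2.373, -0.001]
force: [0.1, 0.2, -1.9]
width: 0.323
gripper_force: 40.0
t 6.6 tool delta [ 0.0007  0.0029 -0.0003] roll -0.0035 pos [ 0.57524841 -0.08708202  0.38565223] F [-0.49245415  0.07474323 -1.8721261 ] w 0.32102949285579196 39.99952018260956 j [ 0.43  0.44 -0.52  1.67  0.24  1.09 -0.02]
```

View pics/over.png

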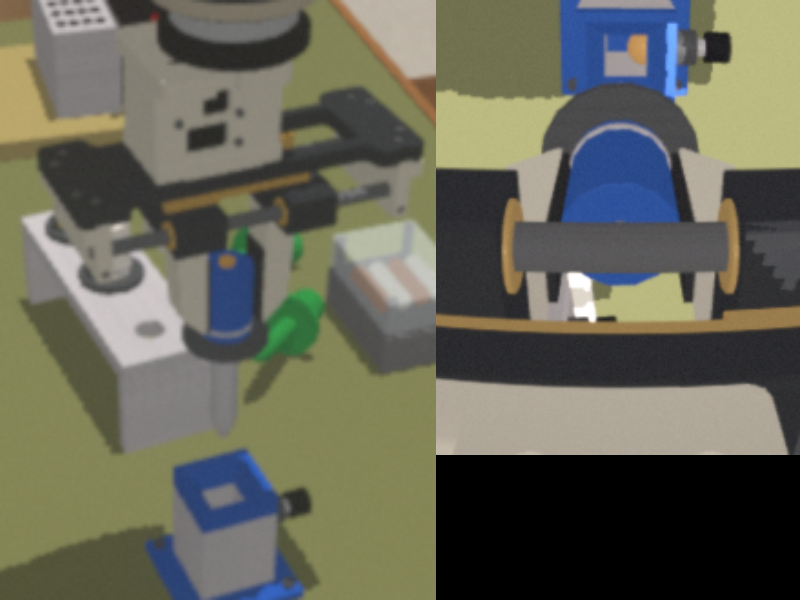

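The post hangs upright in the gripper above the holder (side crop: tip (225,430), mouth (225,495)). Small correction and down into the funnel.

```bash
python3 -m inch '.0026 .0033 0 0 .02;.0026 .0033 .015 0 .02;.0026 .0033 .035 0 .02;.0026 .0033 .052 0 .02;.0026 .0033 .052 0 .02'
python3 -m inch '0 0 .007 0 .02;0 0 .014 0 .02;0 0 .014 0 .02;0 0 .014 0 .02'
python3 d.py .578 -.084 .271 98.4
```

```text
clock: 7.1
position: [0.5775, -0.0848, 0.3316]
ee_rot: [-2.056, -2.371, 0.003]
force: [-0.5, -0.8, -1.3]
width: 0.32
gripper_force: 40.0
clock: 7.5
position: [0.5782, -0.0854, 0.32]
ee_rot: [2.059, 2.372, 0.0]
force: [-0.4, 0.8, -1.6]
width: 0.321
gripper_force: 40.0
t 7.5 tool delta [ 0.0014 -0.      0.049 ] roll -0.0057 pos [ 0.5782233  -0.08540991  0.3200079 ] F [-0.40894232  0.7944291  -1.58148707] w 0.3205740786686095 39.99954164028168 j [ 0.4   0.5  -0.49  1.75  0.28  0.96 -0.06]
```

```bash
python3 -m inch '.001 0 .006 0 .02;.001 0 .012 0 .02;.001 0 .012 0 .02'
python3 -m inch '0 0 .006 0 .02;0 0 .012 0 .02;0 0 .012 0 .02'
python3 d.py .578 -.084 .271 98.4
```

```text
clock: 7.8
position: [0.5765, -0.0848, 0.3065]
ee_rot: [-2.058, -2.37, 0.006]
force: [-5.2, -0.5, -3.5]
width: 0.315
gripper_force: 40.0
clock: 8.1
position: [0.5762, -0.0848, 0.2941]
ee_rot: [-2.057, -2.369, 0.006]
force: [-5.0, -0.8, -6.8]
width: 0.324
gripper_force: 40.0
t 8.1 tool delta [0.0006 0.002  0.0231] roll -0.006 pos [ 0.57620464 -0.08483429  0.29406714] F [-4.98106886 -0.8075601  -6.84612588] w 0.3239636451892396 40.00801205635071 j [ 0.39  0.53 -0.48  1.77  0.3   0.92 -0.08]
```

```bash
python3 -m inch '0 0 .007 0 .02;0 0 .014 0 .02;0 0 .018 0 .02;0 0 .018 0 .02'
python3 -m inch '0 0 .003 0 .02;0 0 .005 0 .02;0 0 .005 0 .02'
python3 d.py .578 -.084 .271 98.4
```

```text
clock: 8.5
position: [0.5762, -0.0848, 0.2761]
ee_rot: [-2.057, -2.369, 0.006]
force: [-5.4, -0.4, -6.4]
width: 0.321
gripper_force: 40.0
clock: 8.8
position: [0.5764, -0.0846, 0.2732]
ee_rot: [-2.058, -2.37, 0.006]
force: [-11.5, -0.2, 14.8]
width: 0.319
gripper_force: 40.0
t 8.8 tool delta [0.0004 0.0017 0.0022] roll -0.0059 pos [ 0.57642047 -0.08460846  0.27320932] F [-11.46926482  -0.22146995  14.80240847] w 0.319016378138397 40.02347767353058 j [ 0.39  0.56 -0.47  1.79  0.32  0.87 -0.1 ]
```

It's seated: the collar stopped it at TCP z 0.273 with 15 N upward. Releasing and retreating.

```bash
python3 -m inch '0 0 0 0 .06;0 0 0 0 .06;0 0 0 0 .06;0 0 0 0 .06;0 0 0 0 .06'
python3 -m inch '0 0 -.03 0 .06;0 0 -.06 0 .06;0 0 -.1 0 .06;0 0 -.14 0 .06;0 0 -.14 0 .06'
python3 - <<'E'
from h import *
cal=arm.get_calibration("wrist"); w=arm.get_image("wrist"); s=arm.get_image("side")
a=cv2.resize(s[100:320,220:380],(436,600)); b=cv2.resize(w[160:410,180:380],(364,455)); b=cv2.copyMakeBorder(b,0,145,0,0,cv2.BORDER_CONSTANT)
cv2.imwrite("pics/done.png",np.hstack([a,b])[:,:,::-1])
E
```

```text
clock: 9.3
position: [0.5782, -0.0844, 0.2727]
ee_rot: [2.059, 2.372, 0.001]
force: [-0.5, -0.8, -0.4]
width: 0.647
gripper_force: 0.0
clock: 9.8
position: [0.5794, -0.0839, 0.4184]
ee_rot: [2.054, 2.367, 0.009]
force: [0.6, 0.5, 0.2]
width: 0.654
gripper_force: 0.0
```

View pics/done.png

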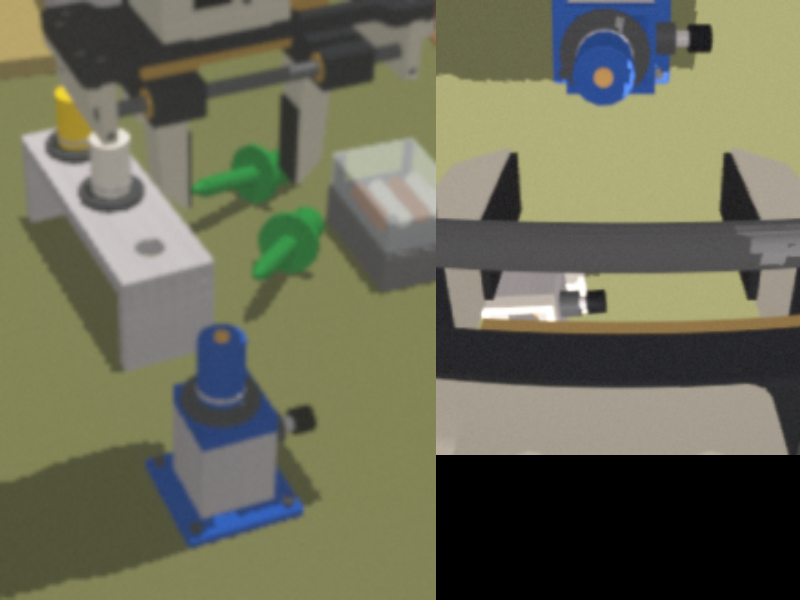

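The picture shows the blue post upright at (220,370) with its collar flat on the blue holder's rim and the gripper clear. White and yellow still hang in the rack.

```bash
python3 -m inch '0 0 0 0 .06;0 0 0 0 .06;0 0 0 0 .06' && python3 -c "
from cell import arm; print(arm.sign_off())"
```

```text
clock: 10.2
position: [0.5778, -0.0846, 0.4116]
ee_rot: [-2.058, -2.371, 0.002]
force: [0.4, -1.7, 1.0]
width: 0.653
gripper_force: 0.0
the job is handed in; nothing more can be done
None
```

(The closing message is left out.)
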